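# Find which way the gas adaptor's cap unscrews and hold it off

## Robot

A 7-joint arm with a two-finger parallel gripper is mounted at the origin on the work surface. World frame = base frame: x ahead of the robot, y to its left, z up, the work surface at z = 0. Lengths are in m, angles in rad, forces in N, time in s.
With the tool pointing down it reaches from about 0.425 to 0.975 m from the base axis. Payload 16.7 kg.
Tool frame: the origin (TCP) lies midway between the tips of the shut fingers; the grasp point (between the pads) lies 19 mm behind it; x points along the fingers, y is the direction in which the jaws open and shut, and the axes are right-handed (so a half turn about x gives the same grasp; the last joint's range is limited). The gripper opens to 85 mm and grips with 20 to 120 N. Pads are 22 mm wide; open, the fingers measure 114 mm over their backs; the gripper's body (76 mm by 85 mm) begins 54 mm behind the grasp point. The pads swing forward as they close: fully open they stand 13 mm farther back than shut.
Start: joints at [1.089, 0.426, 0.074, 1.606, -0.034, 1.111, -0.067], TCP at [0.22, -0.638, 0.231] pointing down, gripper open.
Joint ranges: [-2.85, 2.85], [-0.5, 2.14], [-1.23, 1.37], [0.21, 2.46], [-1.02, 4.16], [0.16, 2.05], [-2.73, 2.73]. Speed limits (rad/s): [1.89, 1.89, 2.39, 2.39, 3.01, 3.01, 3.01].

## Interface

Orientations are given as a rotation vector (axis times angle).
In Python, from station import env gives the robot as it stands.
- The arm moves only by the shell command python3 -m creep 'ROWS'. ROWS is JSON, a list of rows, each a list of 3 entries, a list of its own where there are three numbers: the shift along the tool's x, y, z in units of 30 mm (1.0 is 30 mm), then the turn, a rotation vector about the tool's x, y, z in units of 8 degrees (1.0 is 8 degrees), then the finger opening in mm, from 0 to 85.4. In form: [[[tx, ty, tz], [wx, wy, wz], claw], ...]. A call has exactly 10 rows; each row is the pose to reach, as a shift and turn from the pose measured when the call began, along the tool's axes at that moment; what a row does not reach only later rows make up. A row lasts 1/10 s, in which the tool goes at most 50 mm and 8.59 degrees, less where a joint would pass 70% of its speed; a pose out of reach is approached as far as the arm can. A call with a gripper value outside its range is refused whole. The fingers move at their own pace and stop on an object; the grip force is fixed at half the most. Time passes only in rows, so rows that repeat a pose let the fingers close, or fill a call up. It gives the time, the measured TCP pose, the force and the opening at its end, in the units of the state.
- env.get_obs(): the state, without advancing time (a new reading comes with each control period).
- env.capture(name): name is "scene" or "top"; returns a dict with "color" (480x640x3 uint8, red, green, blue), "vfov" (degrees; the focal length in pixels is half the picture's height over the tangent of half this angle, whatever the lens; pixels are square), "cx", "cy" (the principal point, pixels), "T" (4x4, takes a point from camera to world coordinates). Camera axes: x right, y down, z forward; pixel columns grow to the right and rows downward; lengths in m; the calibration is good to about 2 mm. A picture is of the moment at which its call begins. There is no depth.
- env.hand_in(): hands the job in, once; it reports no verdict.
Trained networks look in a picture, given as the dict that the camera call returned (one of the last four; its "shot" number tells which), for a name from the list of things; names that differ only in an ending like _2 or _b are one class to them, and where a whole thing is asked for, a point or a joint stands for the part that bears it (a point fixed in the world has none). Each returns a list of dicts, best first, with "confidence" (0 to 1); they miss things now and then, are a little off and sometimes report something else, mostly with a low value. They report only what shows in the picture. A call takes as long as a camera call. They do not tell look-alikes from the thing itself.
- env.outline_of(picture, label): "mask" (480x640 bool, what is visible of it) and "rect" ([left, top, width, height] in pixels, round what is visible of it).
The state is a dict: "time": time; "joint_pos": joint angles; "qd": joint speeds; "joint_efforts": joint torques, N m; "ee_pos": TCP position; "ee_rot": TCP orientation; "wrist_force": force on the tool from outside, world axes, zero at the start; "moment": the same for the moment, N m; "gripper_width": finger opening in m.
Only numpy, scipy, OpenCV 4.12 (cv2) and the standard library are available. Lean on these libraries where they do the work, as an engineer would, in place of code of your own. Each camera call takes 0.05 s, during which the arm holds its last target. There are 200 camera calls.

## Task

Set the brass gas-hose adaptor, cap on, flat and square at the bottom of the pocket in the wooden holding block so that it cannot turn. Nobody remembers whether its red cap has a right-hand or a left-hand thread: try loosening it one way and, if it stops hard, do not force it but turn it the other way, about a quarter turn, then lift the cap straight off and finish while still holding it upright in the gripper about 10 cm above the adaptor, with the adaptor left seated in the pocket. Leave the padlock, comb, lip balm and glass tumbler where they are.

Things in the scene. Friction and masses are not known exactly. Their poses are not given: they have to be found in the camera images.
- adaptor_mid (a point): Brass gas-hose adaptor, loose, about 0.4 kg, in the open drawer: a block 64 mm (its x) by 50 mm (its y) by 46 mm high (z up). Point: the block's centre, 23 mm above its underside. A hose barb 14 mm thick sticks 26 mm out of its -x end, 24 to 38 mm above the underside. The red cap sits on the middle of its top. It fits the pocket either way round.
- cap_mid (a point): Red ribbed plastic screw cap, loose, 60 g, 42 mm in diameter, 30 mm high, with a white stripe on top from the centre along its x. Point: its centre, 15 mm above its lower rim. While on, it lies on the axis of the adaptor, 38 mm above adaptor_mid, its rim resting on the adaptor's flat top.
- thread (a point): Middle of the adaptor's top face, with the cap's short coarse thread; its hand is hidden and varies. Turned the wrong way the cap stops hard within 20 degrees; forced on with over about 0.8 N m it breaks. The right way it turns almost freely, does not rise, and lifts straight off 60 to 110 degrees from where it was (75 to 90 is best); before that, lifting it lifts the adaptor too.
- pocket (a point): Centre of the floor of the rectangular pocket in the dark wooden holding block. The block is 120 mm (x) by 100 mm (y) by 22 mm high and fixed in the drawer; the pocket is 67 mm (x) by 53 mm (y) and 12 mm deep with a 3 mm chamfer round its mouth, its floor 10 mm above the drawer floor. Axes: x along the pocket's long side, z up.
- padlock: Silver padlock lying flat: body 40 x 48 x 20 mm, shackle reaching 49 mm along +x; origin under the middle of its body. Leave alone.
- comb: Purple wide-tooth comb lying flat, 40 mm (x) by 170 mm (y), 6 mm thick; origin under its middle. Leave alone.
- lip_balm: Lip-balm tube standing upright, 19 mm in diameter, 66 mm tall; origin at the centre of its foot. Leave alone.
- tumbler: Tall glass tumbler standing upright, 70 mm across its rim, 140 mm tall; origin at the centre of its foot. Leave alone.
Mind the look-alikes: they are no part of the job. Of the things that look like the part that bears cap_mid, the middle-sized one is meant.

How it is judged:
By the outcome, as a careful person would: the job done as asked, in the order asked, and still so for the second after the job is handed in, while the arm keeps its last pose, push and grip.
It also fails if it takes over 64 s, if anything falls off the work surface, if the arm or the gripper's body presses on something with over 40 N, if the wrist force passes 120 N, or if a joint passes its speed limit or range.

## Working session

There is one attempt and no reset: what is moved stays moved. The work goes in short steps, Python scripts to look and compute and a shell command to move; the robot and the scene stay as the last step left them, time stands still between calls to the robot, and variables do not carry over. Pictures are saved under pics/ and viewed, about 8 in all and at most 12, crops included, and the job is handed in when it is done.

```bash
ls; mkdir -p pics; cat > h.py <<'E'
import numpy as np, cv2
from station import env
from scipy.spatial.transform import Rotation as R
def cam(p):
    f=240/np.tan(np.radians(p["vfov"])/2); return f
def proj(p,X):
    X=np.atleast_2d(X); T=np.array(p["T"]); c=(X-T[:3,3])@T[:3,:3]; f=cam(p)
    return np.c_[p["cx"]+f*c[:,0]/c[:,2], p["cy"]+f*c[:,1]/c[:,2]]
def ray(p,uv,z):
    T=np.array(p["T"]); f=cam(p)
    d=T[:3,:3]@np.array([(uv[0]-p["cx"])/f,(uv[1]-p["cy"])/f,1]); o=T[:3,3]
    return o+d*(z-o[2])/d[2]
def save(p,n): cv2.imwrite(f"pics/{n}.png",p["color"][:,:,::-1])
E
python3 - <<'E'
from h import *
for n in ("scene","top"):
    p=env.capture(n); save(p,n+"0")
    print(n,p["vfov"],p["cx"],p["cy"],np.round(p["T"],3).tolist())
    for l in ("adaptor_mid","cap_mid","pocket","padlock","comb","lip_balm","tumbler"):
        try: print(l,[(round(d["confidence"],2),d["rect"],) for d in env.outline_of(p,l)])
        except Exception as e: print(l,e)
o=env.get_obs(); print(o)
E
```

```text
pics
scene 50.53823584696691 319.07525280986493 250.1597543926431 [[-0.709, 0.487, -0.509, 1.085], [0.705, 0.495, -0.508, 0.488], [0.005, -0.719, -0.695, 0.707], [0.0, 0.0, 0.0, 1.0]]
adaptor_mid [(0.94, [279.8, 219.8, 45.2, 30.8])]
cap_mid [(0.81, [291.9, 208.3, 17.1, 18.2]), (0.79, [267.3, 187.6, 29.2, 27.8]), (0.56, [317.5, 252.9, 17.4, 17.2])]
pocket [(0.71, [362.3, 259.3, 74.1, 70.4])]
padlock [(0.74, [366.8, 344.7, 33.9, 32.6])]
comb [(0.57, [247.2, 255.5, 57.6, 52.9])]
lip_balm [(0.81, [439.0, 361.8, 18.5, 33.7])]
tumbler [(0.67, [183.3, 140.7, 38.7, 69.6])]
top 47.30149445576233 314.689041677703 239.62349885174973 [[0.019, -0.994, 0.107, 0.483], [-1.0, -0.02, -0.01, -0.002], [0.012, -0.107, -0.994, 1.238], [0.0, 0.0, 0.0, 1.0]]
adaptor_mid [(0.64, [330.5, 241.3, 23.9, 44.2])]
cap_mid [(0.95, [375.1, 268.3, 27.4, 25.6]), (0.9, [334.0, 247.1, 22.8, 17.6]), (0.7, [298.9, 244.8, 11.4, 12.3])]
pocket [(0.69, [208.9, 230.4, 54.2, 68.5])]
padlock [(0.56, [196.1, 187.8, 22.7, 28.6])]
comb [(0.63, [284.2, 187.0, 68.7, 16.3])]
lip_balm [(0.44, [157.8, 215.4, 11.5, 13.4])]
tumbler [(0.57, [432.8, 209.8, 45.7, 37.3])]
{'time': 0.8, 'joint_pos': array([ 1.08949846,  0.42606195,  0.07387886,  1.60600493, -0.03410684,
        1.11079837, -0.06710137]), 'qd': array([-1.68391521e-03,  7.37421019e-04,  7.12356831e-05, -1.50856035e-03,
       -9.34931358e-04,  3.58306131e-04, -9.29169590e-04]), 'joint_efforts': array([-1.38263433e-03, -9.49439764e+01,  3.75664651e+00, -4.63865340e+01,
        1.91950123e-02,  2.20769769e-03,  2.12007410e-05]), 'ee_pos': array([ 0.21986119, -0.63815036,  0.23132437]), 'ee_rot': array([ 2.04174745,  0.3418396 , -2.04165393]), 'wrist_force': array([ 0.67142723, -0.23610185,  0.09415254]), 'moment': array([0.04535803, 0.01942537, 0.01068709]), 'gripper_width': 0.08539640412388945}
```

View both.

```bash
python3 - <<'E'
import cv2,numpy as np
a=cv2.imread("pics/scene0.png")[170:410,160:480]; b=cv2.imread("pics/top0.png")[140:340,130:500]
cv2.imwrite("pics/s0c.png",cv2.resize(a,None,fx=2.5,fy=2.5,interpolation=cv2.INTER_CUBIC))
cv2.imwrite("pics/t0c.png",cv2.resize(b,None,fx=2.1,fy=2.1,interpolation=cv2.INTER_CUBIC))
E
```

```text
(no output)
```

View pics/s0c.png

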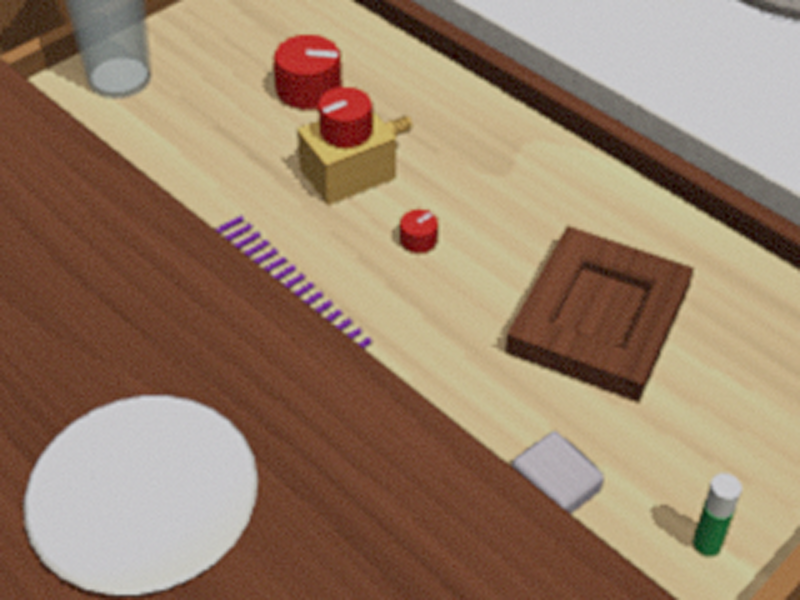

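View pics/t0c.png

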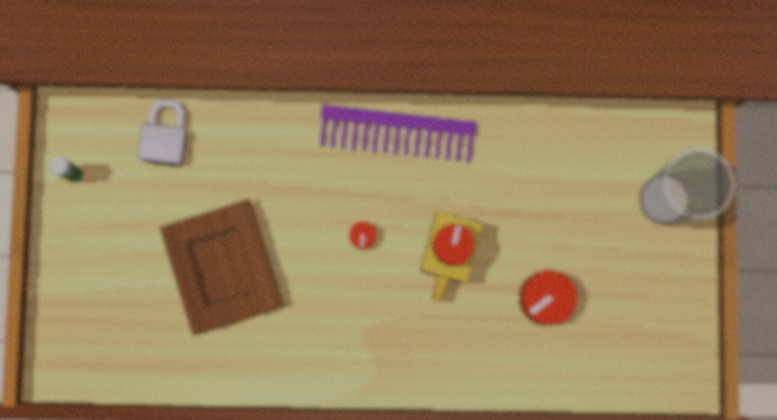

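Candidates for the cap (top view px): large red cap (387,281) free, middle one (345,256) on the brass block, small one (304,251) free. The middle-sized one on the adaptor is the right one. Now fit the block and adaptor poses (and the floor height) to the silhouettes in both views.

```bash
cat > fit.py <<'E'
from h import *
from scipy.optimize import minimize
def box(cx,cy,cz,sx,sy,sz): return np.array([[cx+a*sx/2,cy+b*sy/2,cz+c*sz/2] for a in(-1,1) for b in(-1,1) for c in(-1,1)])
def cyl(cx,cy,z0,z1,r):
    t=np.linspace(0,2*np.pi,40); return np.array([[cx+r*np.cos(a),cy+r*np.sin(a),z] for a in t for z in(z0,z1)])
BLOCK=[box(0,0,.011,.12,.1,.022)]
ADAP=[box(0,0,.023,.064,.05,.046),box(-.045,0,.031,.026,.014,.014)]
CAP=[cyl(0,0,.046,.076,.021)]
def place(q,P): 
    c,s=np.cos(q[2]),np.sin(q[2]); return P@np.array([[c,s,0],[-s,c,0],[0,0,1]])+[q[0],q[1],q[3]]
S=8
def render(p,q,parts):
    m=np.zeros((480*4,640*4),np.uint8)
    for P in parts:
        uv=(proj(p,place(q,P))+.5)*4-.5
        cv2.fillConvexPoly(m,cv2.convexHull((uv*16).round().astype(np.int32)),255,shift=4)
    return cv2.resize(m,(640,480),interpolation=cv2.INTER_AREA)/255.
def fit(views,parts,q0,zfix=None,step=(.01,.01,.1,.01)):
    def f(q):
        q=list(q)+([zfix] if zfix is not None else [])
        return sum(np.abs(render(p,q,parts)-cv2.GaussianBlur(m.astype(float),(0,0),.1)).sum() for p,m in views)
    best=None
    for _ in range(3):
        n=len(q0); sim=np.array([q0]+[np.array(q0)+np.eye(n)[i]*step[i] for i in range(n)])
        r=minimize(f,q0,method="Nelder-Mead",options=dict(initial_simplex=sim,xatol=1e-5,fatol=.05,maxiter=400)); q0=r.x
    return r.x,r.fun
def masks(p):
    bl=env.outline_of(p,"pocket")[0]["mask"]; ad=env.outline_of(p,"adaptor_mid")[0]["mask"]
    d=cv2.dilate(ad.astype(np.uint8),np.ones((5,5)))>0
    caps=env.outline_of(p,"cap_mid"); c=max(caps,key=lambda c:(c["mask"]&d).sum())["mask"]
    return bl,ad|c,c
E
python3 - <<'E'
from fit import *
import pickle
V=[env.capture(n) for n in("scene","top")]; M=[masks(p) for p in V]
pickle.dump((V,M),open("v0.pkl","wb"))
z=-.1
for i,parts,uv,yaws in((0,BLOCK,(236,265),(.3,-1.3,1.8,-2.8)),(1,ADAP+CAP,(343,262),(0.2,))):
    g=ray(V[1],uv,z)
    for y in yaws[:2]:
        q,e=fit([(p,m[i]) for p,m in zip(V,M)],parts,[g[0],g[1],y,z],step=(.02,.02,.2,.04)); print(i,np.round(q,4),np.degrees(q[2]).round(1),round(e,1),[int(m[i].sum()) for m in M])
    for p,m,n in zip(V,M,"st"):
        im=p["color"][:,:,::-1].copy()
        for P in parts:
            cv2.polylines(im,[cv2.convexHull(proj(p,place(q,P)).round().astype(np.int32))],1,(255,0,0))
        x,y=proj(p,[q[0],q[1],q[3]])[0].astype(int)
        cv2.imwrite(f"pics/f{n}{i}.png",cv2.resize(im[y-45:y+45,x-60:x+60],None,fx=3.3,fy=3.3,interpolation=cv2.INTER_NEAREST))
r=[np.hstack([cv2.imread(f"pics/f{n}{i}.png") for i in(0,1)]) for n in"st"]; cv2.imwrite("pics/fit.png",np.vstack(r))
E
```

```text
0 [ 5.499e-01  1.628e-01  3.329e-01 -5.000e-04] 19.1 177.7 [3279, 2527]
0 [ 0.5505  0.1622 -1.0177 -0.0018] -58.3 1622.1 [3279, 2527]
1 [ 0.5741 -0.0797 -0.2474 -0.0006] -14.2 482.6 [1366, 492]
```

View pics/fit.png

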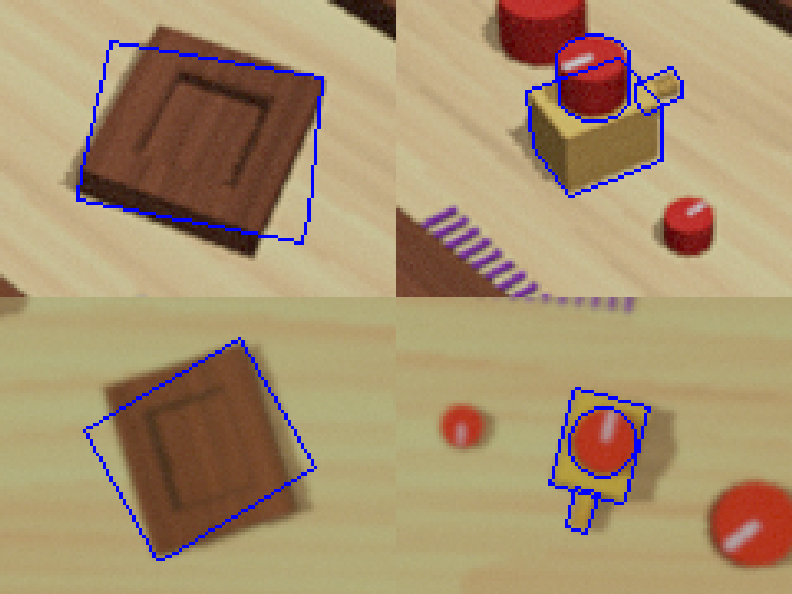

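```bash
cat > go.py <<'E'
from h import *
def go(xyz,yaw):   # tool x down, tool y along horizontal angle yaw (deg, modulo 180)
    o=env.get_obs(); Rc=R.from_rotvec(o["ee_rot"]); 
    best=None
    for y in (yaw,yaw+180):
        a=np.radians(y); x=np.array([0,0,-1.]); yy=np.array([np.cos(a),np.sin(a),0]); D=R.from_matrix(np.c_[x,yy,np.cross(x,yy)])
        w=np.degrees((Rc.inv()*D).as_rotvec())
        if best is None or np.linalg.norm(w)<np.linalg.norm(best): best=w
    s=Rc.inv().apply(np.array(xyz)-o["ee_pos"])/.03
    print("shift",s.round(3),"turn",(best/8).round(3)," rot deg",best.round(1))
def st():
    o=env.get_obs(); m=R.from_rotvec(o["ee_rot"]).as_matrix()
    print("t",o["time"].__round__(2),"pos",o["ee_pos"].round(4),"yaw",np.degrees(np.arctan2(m[1,1],m[0,1])).round(2),"tiltx",m[:,0].round(3),"j",o["joint_pos"].round(2),"F",o["wrist_force"].round(2),"M",o["moment"].round(3),"w",round(o["gripper_width"]*1000,1))
E
python3 - <<'E'
from fit import *; from go import *
import pickle; V,M=pickle.load(open("v0.pkl","rb"))
views=[]
for p,m in zip(V,M):
    hsv=cv2.cvtColor(p["color"],cv2.COLOR_RGB2HSV); near=cv2.dilate(m[1].astype(np.uint8),np.ones((9,9)))>0
    red=((hsv[...,0]<8)|(hsv[...,0]>172))&(hsv[...,1]>140)&near; 
    views.append((p,(m[1]|red))); print(m[1].sum(),views[-1][1].sum(),m[2].sum(),red.sum())
    fp=render(p,[.5741,-.0797,-.2474,0],ADAP+CAP); print("model area",fp.sum(),"missing",(fp*(~m[1])).sum(),"extra",((1-fp)*m[1]).sum())
for z in(None,0.):
    q0=[.5741,-.0797,-.2474]+([0.] if z is None else [])
    for vs in (views,views[:1],views[1:]):
        if z is None and len(vs)==1: continue
        q,e=fit(vs,ADAP+CAP,q0,zfix=z); print(np.round(q,4),np.degrees(q[2]).round(1),round(e,1))
for vs in([(p,m[0]) for p,m in zip(V,M)],[(V[0],M[0][0])],[(V[1],M[1][0])]):
    q,e=fit(vs,BLOCK,[.55,.163,.333],zfix=0.); print("blk",np.round(q,4),np.degrees(q[2]).round(1),round(e,1))
for n,uv in(("big",(387,281)),("small",(304,251)),("tumblerfoot",(445,235)),("counter edge",(330,183))): print(n,ray(V[1],uv,.02).round(3))
st(); go([.574,-.080,.16],75.8)
E
```

```text
1366 1449 486 479
model area 1484.811764705882 missing 120.56862745098039 extra 1.7568627450980392
492 656 400 164
model area 800.8901960784315 missing 336.7686274509804 extra 27.878431372549016
[ 0.5742 -0.0801 -0.2536  0.0011] -14.5 382.4
[ 0.5742 -0.0801 -0.2508] -14.4 387.4
[ 0.5732 -0.0819 -0.2518] -14.4 173.1
[ 0.5742 -0.0796 -0.2507] -14.4 199.6
blk [0.5504 0.1627 0.3322] 19.0 178.8
blk [0.55   0.1631 0.3385] 19.4 95.1
blk [0.5504 0.1625 0.3289] 18.8 77.7
big [ 0.524 -0.177  0.02 ]
small [0.588 0.009 0.02 ]
tumblerfoot [ 0.63  -0.306  0.02 ]
counter edge [ 0.743 -0.047  0.02 ]
t 1.2 pos [ 0.2199 -0.6382  0.2313] yaw -70.99 tiltx [ 0.  0. -1.] j [ 1.09  0.43  0.07  1.61 -0.03  1.11 -0.07] F [-0.39  0.23  0.05] M [-0.008 -0.039  0.052] w 85.7
shift [  2.378 -13.746 -17.22 ] turn [ 4.151 -0.     0.   ]  rot deg [33.2 -0.   0. ]
```

```bash
python3 -m creep '[[[0.1,-1.4,-1.7],[0.4,0,0],85],[[0.2,-2.8,-3.4],[0.8,0,0],85],[[0.3,-4.1,-5.2],[1.2,0,0],85],[[0.4,-5.5,-6.9],[1.7,0,0],85],[[0.5,-6.9,-8.6],[2.1,0,0],85],[[0.6,-8.2,-10.3],[2.5,0,0],85],[[0.7,-9.6,-12.1],[2.9,0,0],85],[[0.8,-11,-13.8],[3.3,0,0],85],[[0.9,-12.4,-15.5],[3.7,0,0],85],[[1.05,-13.746,-17.22],[4.15,0,0],85]]' && python3 -c "
from go import *; st(); go([.574,-.080,.1],75.6);go([.574,-.080,.013],75.6)"
```

```text
time: 2.2
ee_pos: [0.4883, -0.2147, 0.2086]
ee_rot: [-2.089, 0.263, 2.087]
wrist_force: [1.5, -0.7, 0.2]
gripper_width: 0.0853
t 2.2 pos [ 0.4883 -0.2147  0.2086] yaw -104.34 tiltx [ 0.001 -0.    -1.   ] j [ 0.37  0.22 -0.09  1.94  0.02  0.98 -1.55] F [ 1.46 -0.73  0.19] M [-0.087 -0.076 -0.038] w 85.3
shift [ 3.622 -5.058 -1.652] turn [ 0.008 -0.006 -0.   ]  rot deg [ 0.1 -0.  -0. ]
shift [ 6.522 -5.058 -1.65 ] turn [ 0.008 -0.006 -0.   ]  rot deg [ 0.1 -0.  -0. ]
```

```bash
python3 -m creep '[[[0.4,-1.7,-0.6],[0,0,0],85],[[0.7,-3.4,-1.1],[0,0,0],85],[[1,-5.06,-1.65],[0,0,0],85],[[1,-5.06,-1.65],[0,0,0],85],[[1.6,-5.06,-1.65],[0,0,0],85],[[2.1,-5.06,-1.65],[0,0,0],85],[[2.6,-5.06,-1.65],[0,0,0],85],[[3.1,-5.06,-1.65],[0,0,0],85],[[3.3,-5.06,-1.65],[0,0,0],85],[[3.3,-5.06,-1.65],[0,0,0],85]]' && python3 - <<'E'
from go import *
st(); go([.574,-.080,.013],75.6)
im=[]
for n,c in(("scene",(225,170)),("top",(285,200))):
    p=env.capture(n); x,y=c; im.append(cv2.resize(p["color"][y:y+100,x:x+130,::-1],None,fx=3,fy=3,interpolation=cv2.INTER_CUBIC))
cv2.imwrite("pics/g1.png",np.hstack(im))
E
```

```text
time: 3.2
ee_pos: [0.5734, -0.0802, 0.1087]
ee_rot: [-2.087, 0.263, 2.089]
wrist_force: [0.5, 0.4, -0.7]
gripper_width: 0.0849
t 3.2 pos [ 0.5734 -0.0802  0.1087] yaw -104.37 tiltx [-0.001 -0.    -1.   ] j [ 0.15  0.42 -0.16  1.92  0.09  0.81 -1.87] F [ 0.51  0.38 -0.7 ] M [-0.042 -0.015 -0.031] w 84.9
shift [ 3.189 -0.013 -0.021] turn [ 0.004  0.005 -0.002]  rot deg [ 0.  0. -0.]
```

View pics/g1.png

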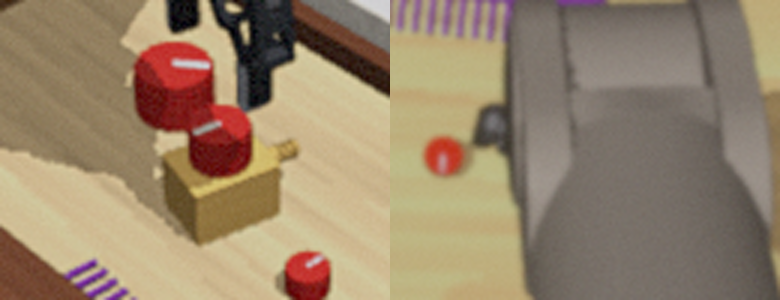

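The scene crop shows the cap-on adaptor at about (310,215) full-frame px. The jaws stand above and behind it, and the arm hides it from the top camera. I'll descend and watch the force.

```bash
python3 -m creep '[[[0.5,0,0],[0,0,0],85],[[0.9,0,0],[0,0,0],85],[[1.3,0,0],[0,0,0],85],[[1.7,0,0],[0,0,0],85],[[2.1,0,0],[0,0,0],85],[[2.4,0,0],[0,0,0],85],[[2.7,0,0],[0,0,0],85],[[3,0,0],[0,0,0],85],[[3.19,0,0],[0,0,0],85],[[3.19,0,0],[0,0,0],85]]'; python3 -m creep '[[[0,0,0],[0,0,0],48],[[0,0,0],[0,0,0],40],[[0,0,0],[0,0,0],40],[[0,0,0],[0,0,0],40],[[0,0,0],[0,0,0],40],[[0,0,0],[0,0,0],40],[[0,0,0],[0,0,0],40],[[0,0,0],[0,0,0],40],[[0,0,0],[0,0,0],40],[[0,0,0],[0,0,0],40]]'; python3 - <<'E'
from go import *
st()
p=env.capture("scene");x,y=225,150
cv2.imwrite("pics/g2.png",cv2.resize(p["color"][y:y+120,x:x+150,::-1],None,fx=3,fy=3,interpolation=cv2.INTER_CUBIC))
E
```

```text
time: 4.3
ee_pos: [0.5739, -0.0801, 0.0135]
ee_rot: [-2.088, 0.263, 2.088]
wrist_force: [-0.3, -0.2, -1.2]
gripper_width: 0.085
time: 5.3
ee_pos: [0.5741, -0.0802, 0.0141]
ee_rot: [-2.089, 0.263, 2.087]
wrist_force: [-1.8, -0.6, 6.5]
gripper_width: 0.0492
t 5.3 pos [ 0.5741 -0.0802  0.0141] yaw -104.35 tiltx [ 0.001 -0.    -1.   ] j [ 0.14  0.55 -0.14  1.97  0.12  0.63 -1.9 ] F [-1.82 -0.56  6.47] M [ 0.022  0.371 -0.004] w 49.2
```

View pics/g2.png

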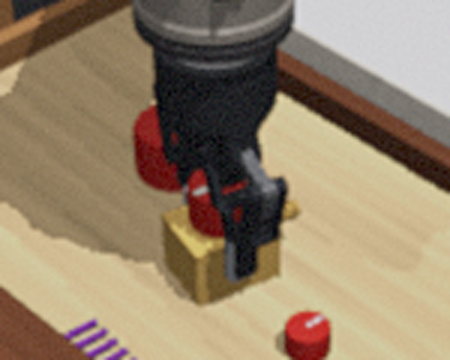

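The jaws hold the middle of the +y face (finger at (306,240) full-frame px), opening 49 mm. Lifting now.

```bash
python3 -m creep '[[[-0.3,0,0],[0,0,0],40],[[-0.6,0,0],[0,0,0],40],[[-0.9,0,0],[0,0,0],40],[[-1.3,0,0],[0,0,0],40],[[-1.7,0,0],[0,0,0],40],[[-2.1,0,0],[0,0,0],40],[[-2.4,0,0],[0,0,0],40],[[-2.7,0,0],[0,0,0],40],[[-2.7,0,0],[0,0,0],40],[[-2.7,0,0],[0,0,0],40]]'; python3 - <<'E'
from fit import *; from go import *
st(); go([.5503,.1628,.10],109)
E
```

```text
time: 6.35
ee_pos: [0.574, -0.0802, 0.095]
ee_rot: [-2.089, 0.263, 2.087]
wrist_force: [-0.3, -1.1, -5.3]
gripper_width: 0.0492
t 6.35 pos [ 0.574  -0.0802  0.095 ] yaw -104.35 tiltx [ 0.001 -0.    -1.   ] j [ 0.15  0.43 -0.15  1.93  0.09  0.78 -1.88] F [-0.35 -1.14 -5.28] M [-0.046 -0.035 -0.017] w 49.2
shift [-0.169 -7.65   2.773] turn [-4.169e+00 -6.000e-03 -3.000e-03]  rot deg [-33.4  -0.   -0. ]
```

```bash
python3 -m creep '[[[0,-0.9,0.3],[-0.5,0,0],40],[[0,-1.8,0.6],[-1,0,0],40],[[-0.1,-2.7,0.9],[-1.5,0,0],40],[[-0.1,-3.6,1.3],[-2,0,0],40],[[-0.1,-4.5,1.6],[-2.5,0,0],40],[[-0.1,-5.4,1.9],[-3,0,0],40],[[-0.1,-6.3,2.3],[-3.5,0,0],40],[[-0.17,-7.1,2.55],[-4,0,0],40],[[-0.17,-7.65,2.77],[-4.17,0,0],40],[[-0.17,-7.65,2.77],[-4.17,0,0],40]]'; python3 - <<'E'
from fit import *; from go import *
st(); go([.5503,.1628,.05],109)
p=env.capture("scene"); o=env.get_obs(); e=o["ee_pos"]
q=[e[0],e[1],np.radians(19),e[2]-.0138]
m=env.outline_of(p,"adaptor_mid"); print([(d["confidence"],d["rect"]) for d in m])
im=p["color"][:,:,::-1].copy()
for P in ADAP+CAP: cv2.polylines(im,[cv2.convexHull((proj(p,place(q,P))*16).round().astype(np.int32))],1,(255,0,0),1,cv2.LINE_AA,4)
qb=[.5503,.1628,np.radians(19),0]
for P in (box(0,0,.011,.12,.1,.022),): cv2.polylines(im,[cv2.convexHull((proj(p,place(qb,P))*16).round().astype(np.int32))],1,(0,255,0),1,cv2.LINE_AA,4)
u=[place(qb,np.array([[a*.0335,b*.0265,.022]]))[0] for a,b in((1,1),(1,-1),(-1,-1),(-1,1))]
cv2.polylines(im,[(proj(p,u)*16).round().astype(np.int32)],1,(0,255,255),1,cv2.LINE_AA,4)
x,y=320,180
cv2.imwrite("pics/g3.png",cv2.resize(im[y:y+170,x:x+160],None,fx=3.5,fy=3.5,interpolation=cv2.INTER_CUBIC))
E
```

```text
time: 7.35
ee_pos: [0.55, 0.1657, 0.0999]
ee_rot: [2.041, 0.346, -2.039]
wrist_force: [-0.2, 0.6, -4.8]
gripper_width: 0.0488
t 7.35 pos [0.55   0.1657 0.0999] yaw -70.8 tiltx [ 0.001  0.001 -1.   ] j [-0.13  0.44 -0.34  1.93  0.2   0.81 -1.82] F [-0.24  0.6  -4.85] M [-0.01   0.009 -0.003] w 48.8
shift [1.664 0.094 0.024] turn [ 0.025 -0.006  0.004]  rot deg [ 0.2 -0.   0. ]
[(0.86, [391.5, 245.1, 31.2, 35.4]), (0.67, [249.0, 259.7, 60.4, 48.4])]
```

View pics/g3.png

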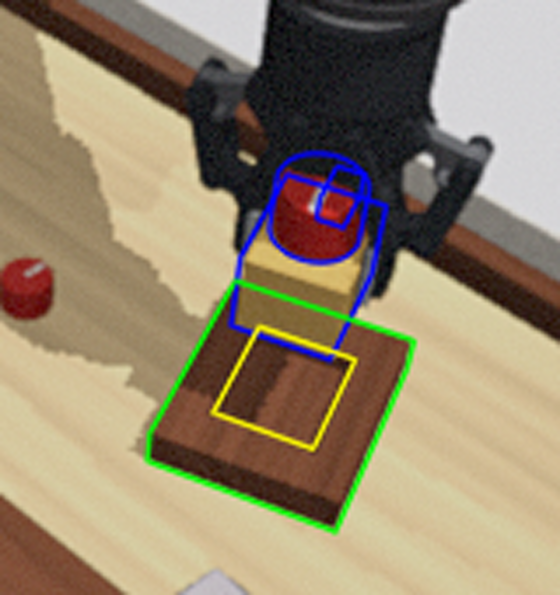

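```bash
python3 -m creep '[[[0.4,0.08,0.02],[0,0,0],40],[[0.7,0.09,0.02],[0,0,0],40],[[0.9,0.09,0.02],[0,0,0],40],[[0.9,0.09,0.02],[0.02,0,0],40],[[0.9,0.09,0.02],[0.02,0,0],40],[[0.9,0.09,0.02],[0.02,0,0],40],[[0.9,0.09,0.02],[0.02,0,0],40],[[0.9,0.09,0.02],[0.02,0,0],40],[[0.9,0.09,0.02],[0.02,0,0],40],[[0.9,0.09,0.02],[0.02,0,0],40]]'; python3 - <<'E'
from fit import *; from go import *
import pickle
st(); go([.5503,.1628,.05],109)
p=env.capture("scene"); o=env.get_obs(); e=o["ee_pos"]
m=env.outline_of(p,"adaptor_mid")[0]["mask"]
c=max(env.outline_of(p,"cap_mid"),key=lambda d:(cv2.dilate(d["mask"].astype(np.uint8),np.ones((5,5)))*m).sum())["mask"]
pickle.dump((p,m,c,e),open("v1.pkl","wb"))
q=[e[0],e[1],np.radians(19),e[2]-.0138]
k=6;x,y=370,215
im=cv2.resize(p["color"][y:y+95,x:x+65,::-1],None,fx=k,fy=k,interpolation=cv2.INTER_CUBIC); raw=im.copy()
f=lambda X:((proj(p,X)-[x,y]+.5)*k*16).round().astype(np.int32)
B=ADAP[0]; pts=place(q,B)
for i in range(8):
    for j in range(i):
        if bin(i^j).count("1")==1: a,b=f(pts[[i,j]]); cv2.line(im,tuple(map(int,a)),tuple(map(int,b)),(255,0,0),1,cv2.LINE_AA,4)
cv2.imwrite("pics/g4.png",np.hstack([raw,im]))
E
```

```text
time: 8.45
ee_pos: [0.5508, 0.1598, 0.0729]
ee_rot: [2.044, 0.338, -2.043]
wrist_force: [-0.3, -0.1, -5.2]
gripper_width: 0.049
t 8.45 pos [0.5508 0.1598 0.0729] yaw -71.19 tiltx [ 0.001 -0.001 -1.   ] j [-0.13  0.47 -0.33  1.95  0.22  0.75 -1.83] F [-0.26 -0.07 -5.17] M [ 0.039 -0.005 -0.025] w 49.0
shift [ 0.763 -0.101 -0.017] turn [-0.024 -0.002 -0.007]  rot deg [-0.2 -0.  -0.1]
```

View pics/g4.png

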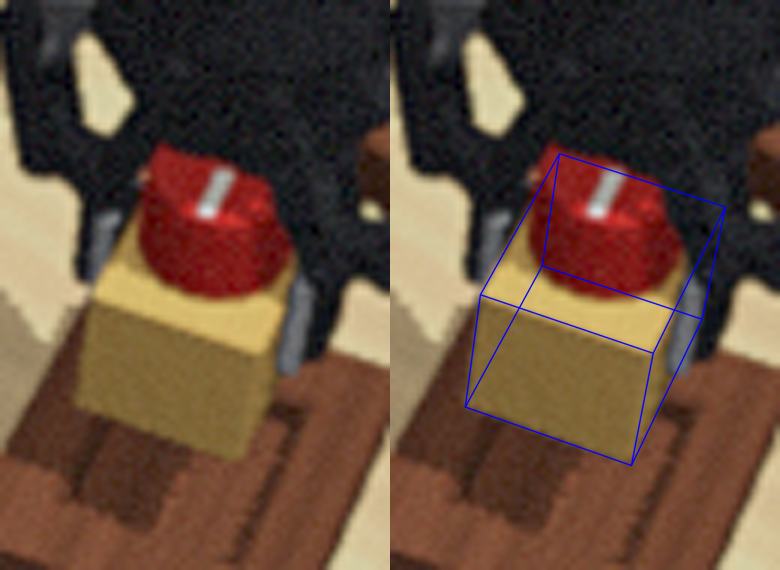

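The held adaptor matches its predicted outline to within 1 px (bottom corners (383,282) and (410,292)). I'll correct the 3 mm y offset and lower it into the mouth.

```bash
python3 -m creep '[[[0.3,-0.1,-0.02],[-0.02,0,0],40],[[0.6,-0.1,-0.02],[-0.02,0,0],40],[[0.8,-0.1,-0.02],[-0.02,0,0],40],[[0.8,-0.1,-0.02],[-0.02,0,0],40],[[0.9,-0.1,-0.02],[-0.02,0,0],40],[[1,-0.1,-0.02],[-0.02,0,0],40],[[1.1,-0.1,-0.02],[-0.02,0,0],40],[[1.2,-0.1,-0.02],[-0.02,0,0],40],[[1.3,-0.1,-0.02],[-0.02,0,0],40],[[1.3,-0.1,-0.02],[-0.02,0,0],40]]'; python3 -c "
from go import *; st(); go([.5503,.1628,.0238],109)"
```

```text
time: 9.6
ee_pos: [0.5501, 0.1627, 0.0334]
ee_rot: [2.041, 0.34, -2.042]
wrist_force: [-0.2, 0.4, -4.8]
gripper_width: 0.0493
t 9.6 pos [0.5501 0.1627 0.0334] yaw -71.03 tiltx [-0.    -0.001 -1.   ] j [-0.15  0.53 -0.31  1.96  0.25  0.68 -1.86] F [-0.22  0.42 -4.75] M [-0.004  0.012  0.004] w 49.3
shift [ 0.318 -0.002 -0.007] turn [-0.003  0.003 -0.007]  rot deg [-0.   0.  -0.1]
```

```bash
python3 -m creep '[[[0.04,0,0],[0,0,0],40],[[0.08,0,0],[0,0,0],40],[[0.12,0,0],[0,0,0],40],[[0.16,0,0],[0,0,0],40],[[0.2,0,0],[0,0,0],40],[[0.24,0,0],[0,0,0],40],[[0.28,0,0],[0,0,0],40],[[0.31,0,0],[0,0,0],40],[[0.31,0,0],[0,0,0],40],[[0.31,0,0],[0,0,0],40]]'; python3 -c "
from go import *; st(); go([.5503,.1628,.0238],109)"
```

```text
time: 10.6
ee_pos: [0.5501, 0.1627, 0.0241]
ee_rot: [2.041, 0.34, -2.042]
wrist_force: [-2.1, -0.9, -1.1]
gripper_width: 0.0492
t 10.6 pos [0.5501 0.1627 0.0241] yaw -71.03 tiltx [-0.    -0.001 -1.   ] j [-0.16  0.55 -0.31  1.97  0.26  0.66 -1.87] F [-2.09 -0.9  -1.1 ] M [-0.034  0.308  0.005] w 49.2
shift [ 0.012 -0.002 -0.007] turn [-0.003  0.003 -0.007]  rot deg [-0.   0.  -0.1]
```

```bash
python3 -m creep '[[[0,0,0],[0,0,0],60],[[0,0,0],[0,0,0],85],[[0,0,0],[0,0,0],85],[[0,0,0],[0,0,0],85],[[0,0,0],[0,0,0],85],[[-0.3,0,0],[0,0,0],85],[[-0.6,0,0],[0,0,0],85],[[-0.9,0,0],[0,0,0],85],[[-1.2,0,0],[0,0,0],85],[[-1.3,0,0],[0,0,0],85]]'; python3 -m creep '[[[0,0,0],[-1,0,0],85],[[0,0,0],[-2,0,0],85],[[0,0,0],[-3,0,0],85],[[0,0,0],[-4,0,0],85],[[0,0,0],[-5,0,0],85],[[0,0,0],[-6,0,0],85],[[0,0,0],[-7,0,0],85],[[0,0,0],[-8,0,0],85],[[0,0,0],[-9,0,0],85],[[0,0,0],[-10,0,0],85]]'; python3 - <<'E'
from fit import *; from go import *
st(); go([.5503,.1628,.058],19)
p=env.capture("scene")
q=[.5503,.1628,np.radians(19),.010]
k=6;x,y=355,235
im=cv2.resize(p["color"][y:y+95,x:x+65,::-1],None,fx=k,fy=k,interpolation=cv2.INTER_CUBIC); raw=im.copy()
f=lambda X:((proj(p,X)-[x,y]+.5)*k*16).round().astype(np.int32)
pts=place(q,ADAP[0])
for i in range(8):
    for j in range(i):
        if bin(i^j).count("1")==1: a,b=f(pts[[i,j]]); cv2.line(im,tuple(map(int,a)),tuple(map(int,b)),(255,0,0),1,cv2.LINE_AA,4)
cv2.polylines(im,[cv2.convexHull(f(place(q,CAP[0])))],1,(0,255,0),1,cv2.LINE_AA,4)
cv2.imwrite("pics/g5.png",np.hstack([raw,im]))
E
```

```text
time: 11.6
ee_pos: [0.5508, 0.1629, 0.0647]
ee_rot: [2.043, 0.34, -2.04]
wrist_force: [-0.3, 0.6, -0.2]
gripper_width: 0.0851
time: 12.6
ee_pos: [0.5508, 0.1628, 0.0648]
ee_rot: [1.089, 1.28, -1.088]
wrist_force: [-0.2, -0.9, -0.5]
gripper_width: 0.0851
t 12.6 pos [0.5508 0.1628 0.0648] yaw 9.29 tiltx [ 0.002 -0.001 -1.   ] j [ 0.11  0.55 -0.66  1.94  0.46  0.81 -0.63] F [-0.22 -0.89 -0.5 ] M [-0.021 -0.014 -0.027] w 85.1
shift [ 0.227 -0.016 -0.004] turn [-1.214  0.008 -0.011]  rot deg [-9.7  0.1 -0.1]
```

View pics/g5.png

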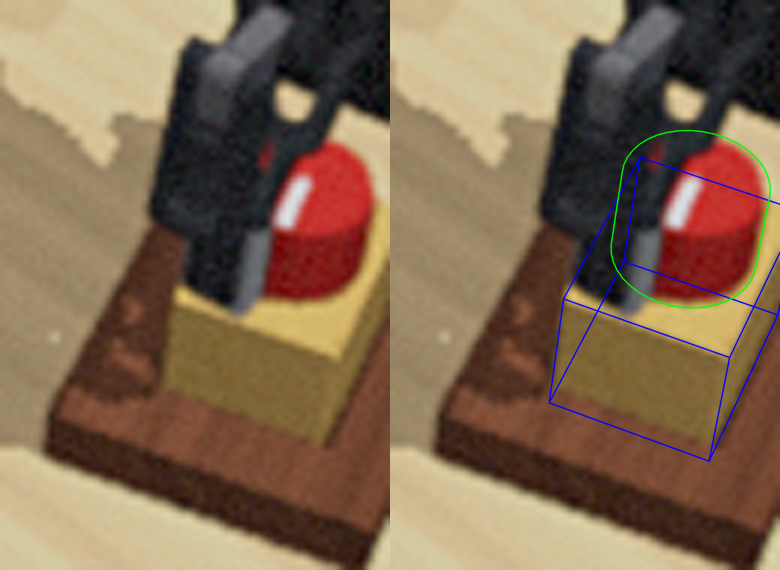

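```bash
cat > edge.py <<'E'
from fit import *; import pickle
def check(p,q,c0,c1,zs):
    pts=place(q,np.array([[.032,-.025,0],[.032,.025,0]]))
    H=cv2.GaussianBlur(p["color"][...,1].astype(float),(0,0),.7)
    S=cv2.GaussianBlur(p["color"][...,0].astype(float)-p["color"][...,2],(0,0),.7)
    for z in zs:
        a,b=proj(p,pts+[0,0,z]); 
        if a[0]>b[0]: a,b=b,a
        us=np.arange(np.ceil(a[0]+c0),b[0]-c1); d=[]
        for u in us:
            v=a[1]+(b[1]-a[1])*(u-a[0])/(b[0]-a[0]); vv=v+np.arange(-4,4.01,.1)
            col=np.interp(vv,np.arange(480),H[:,int(u)]); g=-np.gradient(col); g[g<0]=0; g=np.where(g>.4*g.max(),g,0)
            d.append((g*(vv-v)).sum()/g.sum())
        k=np.polyfit(us-us.mean(),d,1); print("z",round(z,3),"u",a[0].round(1),b[0].round(1),"mean off px",np.mean(d).round(2),"slope off deg",np.degrees(np.arctan(k[0])).round(2),"sd",np.std(d).round(2))
E
python3 - <<'E'
from edge import *
p,m,c,e=pickle.load(open("v1.pkl","rb"))
print("held");check(p,[e[0],e[1],np.radians(18.8),e[2]-.0138],3,3,[.046,0])
p=env.capture("scene"); pickle.dump(p,open("v2.pkl","wb"))
q=[.5503,.1628,np.radians(19),.010]
print("seated");check(p,q,13,3,[.046]); check(p,q,3,3,[.012])
for n,qq in(("x+2",[.5522,.1635,np.radians(19),.010]),("z+2",[.5503,.1628,np.radians(19),.012]),("yaw+3",[.5503,.1628,np.radians(22),.010])): print(n); check(p,qq,13,3,[.046]); check(p,qq,3,3,[.012])
E
```

```text
held
z 0.046 u 384.4 413.2 mean off px 0.47 slope off deg 0.22 sd 0.07
z 0 u 381.9 409.6 mean off px -0.19 slope off deg -0.61 sd 0.16
seated
z 0.046 u 383.3 411.0 mean off px 0.26 slope off deg -0.26 sd 0.07
z 0.012 u 381.6 408.5 mean off px 1.61 slope off deg 0.13 sd 0.24
x+2
z 0.046 u 382.9 410.7 mean off px -0.67 slope off deg -1.19 sd 0.09
z 0.012 u 381.2 408.1 mean off px 0.69 slope off deg -0.02 sd 0.26
z+2
z 0.046 u 383.5 411.2 mean off px 1.1 slope off deg -0.25 sd 0.08
z 0.012 u 381.7 408.6 mean off px 2.39 slope off deg 0.23 sd 0.23
yaw+3
z 0.046 u 384.0 412.2 mean off px 0.51 slope off deg 2.49 sd 0.16
z 0.012 u 382.2 409.6 mean off px 1.64 slope off deg 2.07 sd 0.32
```

Seated: the top front edge is within 0.3 px of the model at floor height and level. Now close on the cap.

```bash
python3 -m creep '[[[0.1,-0.02,0],[-0.6,0,0],85],[[0.2,-0.02,0],[-1.2,0,0],85],[[0.23,-0.02,0],[-1.2,0,0],85],[[0.23,-0.02,0],[-1.2,0,0],45],[[0.23,-0.02,0],[-1.2,0,0],36],[[0.23,-0.02,0],[-1.2,0,0],36],[[0.23,-0.02,0],[-1.2,0,0],36],[[0.23,-0.02,0],[-1.2,0,0],36],[[0.23,-0.02,0],[-1.2,0,0],36],[[0.23,-0.02,0],[-1.2,0,0],36]]';python3 -c "
from go import *; st()"
```

```text
time: 13.7
ee_pos: [0.5503, 0.1626, 0.0582]
ee_rot: [0.967, 1.344, -0.966]
wrist_force: [-2.7, -1.2, 6.5]
gripper_width: 0.0399
t 13.7 pos [0.5503 0.1626 0.0582] yaw 18.63 tiltx [ 0.002 -0.001 -1.   ] j [ 0.14  0.57 -0.69  1.94  0.5   0.81 -0.5 ] F [-2.66 -1.25  6.55] M [-0.235  0.512  0.056] w 39.9
```

```bash
for i in 1; do python3 -m creep '[[[0,0,0],[-0.1,0,0],36],[[0,0,0],[-0.2,0,0],36],[[0,0,0],[-0.3,0,0],36],[[0,0,0],[-0.4,0,0],36],[[0,0,0],[-0.5,0,0],36],[[0,0,0],[-0.5,0,0],36],[[0,0,0],[-0.5,0,0],36],[[0,0,0],[-0.5,0,0],36],[[0,0,0],[-0.5,0,0],36],[[0,0,0],[-0.5,0,0],36]]' >/dev/null;python3 -c "
from go import *; st()"; done
```

```text
t 14.7 pos [0.5503 0.1627 0.0583] yaw 22.62 tiltx [ 0.002 -0.001 -1.   ] j [ 0.15  0.57 -0.7   1.94  0.51  0.81 -0.44] F [0.58 0.75 2.63] M [ 0.125 -0.027 -0.062] w 39.5
```

```bash
python3 -m creep '[[[0,0,0],[-0.1,0,0],36],[[0,0,0],[-0.2,0,0],36],[[0,0,0],[-0.3,0,0],36],[[0,0,0],[-0.4,0,0],36],[[0,0,0],[-0.4,0,0],36],[[0,0,0],[-0.4,0,0],36],[[0,0,0],[-0.4,0,0],36],[[0,0,0],[-0.4,0,0],36],[[0,0,0],[-0.4,0,0],36],[[0,0,0],[-0.4,0,0],36]]' >/dev/null;python3 -c "
from go import *; st()"
```

```text
t 15.7 pos [0.5503 0.1627 0.0583] yaw 25.83 tiltx [ 0.002 -0.001 -1.   ] j [ 0.16  0.58 -0.72  1.94  0.52  0.82 -0.39] F [-0.6   0.31  3.15] M [-0.016  0.127 -0.001] w 39.5
```

```bash
python3 -m creep '[[[0,0,0],[-0.1,0,0],36],[[0,0,0],[-0.2,0,0],36],[[0,0,0],[-0.3,0,0],36],[[0,0,0],[-0.3,0,0],36],[[0,0,0],[-0.3,0,0],36],[[0,0,0],[-0.3,0,0],36],[[0,0,0],[-0.3,0,0],36],[[0,0,0],[-0.3,0,0],36],[[0,0,0],[-0.3,0,0],36],[[0,0,0],[-0.3,0,0],36]]' >/dev/null;python3 -c "
from go import *; st()"
```

```text
t 16.7 pos [0.5502 0.1628 0.0583] yaw 28.23 tiltx [ 0.002 -0.    -1.   ] j [ 0.17  0.58 -0.73  1.94  0.52  0.82 -0.36] F [-2.65  2.45  3.41] M [0.456 0.418 0.014] w 39.6
```

```bash
python3 -m creep '[[[0,0,0],[-0.1,0,0],36],[[0,0,0],[-0.2,0,0],36],[[0,0,0],[-0.3,0,0],36],[[0,0,0],[-0.3,0,0],36],[[0,0,0],[-0.3,0,0],36],[[0,0,0],[-0.3,0,0],36],[[0,0,0],[-0.3,0,0],36],[[0,0,0],[-0.3,0,0],36],[[0,0,0],[-0.3,0,0],36],[[0,0,0],[-0.3,0,0],36]]' >/dev/null;python3 -c "
from go import *; st()"
```

```text
t 17.7 pos [0.5503 0.1626 0.0582] yaw 30.62 tiltx [ 0.002 -0.001 -1.   ] j [ 0.17  0.58 -0.74  1.94  0.53  0.82 -0.32] F [-0.37 -0.82  1.42] M [-0.147 -0.049  0.007] w 39.8
```

```bash
python3 -m creep '[[[0,0,0],[-0.1,0,0],36],[[0,0,0],[-0.2,0,0],36],[[0,0,0],[-0.3,0,0],36],[[0,0,0],[-0.3,0,0],36],[[0,0,0],[-0.3,0,0],36],[[0,0,0],[-0.3,0,0],36],[[0,0,0],[-0.3,0,0],36],[[0,0,0],[-0.3,0,0],36],[[0,0,0],[-0.3,0,0],36],[[0,0,0],[-0.3,0,0],36]]' >/dev/null;python3 -c "
from go import *; st()"
```

```text
t 18.7 pos [0.5503 0.1627 0.0582] yaw 33.02 tiltx [ 0.002 -0.001 -1.   ] j [ 0.18  0.59 -0.75  1.94  0.54  0.83 -0.28] F [-0.77  1.29  2.93] M [ 0.209  0.176 -0.042] w 39.7
```

```bash
python3 -m creep '[[[0,0,0],[-0.1,0,0],36],[[0,0,0],[-0.2,0,0],36],[[0,0,0],[-0.3,0,0],36],[[0,0,0],[-0.3,0,0],36],[[0,0,0],[-0.3,0,0],36],[[0,0,0],[-0.3,0,0],36],[[0,0,0],[-0.3,0,0],36],[[0,0,0],[-0.3,0,0],36],[[0,0,0],[-0.3,0,0],36],[[0,0,0],[-0.3,0,0],36]]' >/dev/null;python3 -c "
from go import *; st()"
```

```text
t 19.7 pos [0.5502 0.1627 0.0583] yaw 35.42 tiltx [ 0.002 -0.001 -1.   ] j [ 0.19  0.59 -0.76  1.94  0.55  0.83 -0.25] F [-2.33  1.02  4.09] M [ 0.14   0.623 -0.133] w 39.5
```

```bash
python3 -m creep '[[[0,0,0],[-0.05,0,0],36],[[0,0,0],[-0.1,0,0],36],[[0,0,0],[-0.15,0,0],36],[[0,0,0],[-0.2,0,0],36],[[0,0,0],[-0.2,0,0],36],[[0,0,0],[-0.2,0,0],36],[[0,0,0],[-0.2,0,0],36],[[0,0,0],[-0.2,0,0],36],[[0,0,0],[-0.2,0,0],36],[[0,0,0],[-0.2,0,0],36]]' >/dev/null;python3 -c "
from go import *; st()"
```

```text
t 20.7 pos [0.5502 0.1627 0.0582] yaw 37.02 tiltx [ 0.002 -0.001 -1.   ] j [ 0.19  0.59 -0.76  1.94  0.55  0.83 -0.22] F [-3.44  0.32  4.2 ] M [ 0.207  0.587 -0.312] w 39.9
```

```bash
python3 -m creep '[[[0,0,0],[-0.05,0,0],36],[[0,0,0],[-0.1,0,0],36],[[0,0,0],[-0.1,0,0],36],[[0,0,0],[-0.1,0,0],36],[[0,0,0],[-0.1,0,0],36],[[0,0,0],[-0.1,0,0],36],[[0,0,0],[-0.1,0,0],36],[[0,0,0],[-0.1,0,0],36],[[0,0,0],[-0.1,0,0],36],[[0,0,0],[-0.1,0,0],36]]' >/dev/null;python3 -c "
from go import *; st()"
```

```text
t 21.7 pos [0.5502 0.1627 0.0582] yaw 37.83 tiltx [ 0.002 -0.001 -1.   ] j [ 0.19  0.59 -0.76  1.94  0.55  0.83 -0.21] F [-3.03  1.2   3.7 ] M [ 0.197  0.706 -0.412] w 39.4
```

The moment climbs steadily to 0.41 N m after about 19° anticlockwise: a hard stop, so the thread is left-hand. Reversing to clockwise, in stages.

```bash
python3 -m creep '[[[0,0,0],[0.3,0,0],36],[[0,0,0],[0.6,0,0],36],[[0,0,0],[0.9,0,0],36],[[0,0,0],[1.2,0,0],36],[[0,0,0],[1.5,0,0],36],[[0,0,0],[1.8,0,0],36],[[0,0,0],[2.1,0,0],36],[[0,0,0],[2.4,0,0],36],[[0,0,0],[2.4,0,0],36],[[0,0,0],[2.4,0,0],36]]' >/dev/null;python3 -c "
from go import *; st()"
```

```text
t 22.7 pos [0.5505 0.1626 0.0583] yaw 18.71 tiltx [ 0.002 -0.001 -1.   ] j [ 0.14  0.57 -0.69  1.94  0.5   0.81 -0.5 ] F [ 0.5  -0.51  1.39] M [-0.092 -0.208 -0.012] w 39.7
```

```bash
python3 -m creep '[[[0,0,0],[0.1,0,0],36],[[0,0,0],[0.2,0,0],36],[[0,0,0],[0.3,0,0],36],[[0,0,0],[0.4,0,0],36],[[0,0,0],[0.5,0,0],36],[[0,0,0],[0.6,0,0],36],[[0,0,0],[0.6,0,0],36],[[0,0,0],[0.6,0,0],36],[[0,0,0],[0.6,0,0],36],[[0,0,0],[0.6,0,0],36]]' >/dev/null;python3 -c "
from go import *; st()"
```

```text
t 23.7 pos [0.5505 0.1626 0.0582] yaw 13.91 tiltx [ 0.002 -0.001 -1.   ] j [ 0.12  0.56 -0.67  1.94  0.48  0.8  -0.57] F [-0.2  -0.18  1.94] M [-0.014  0.033  0.026] w 39.5
```

```bash
python3 -m creep '[[[0,0,0],[0.1,0,0],36],[[0,0,0],[0.2,0,0],36],[[0,0,0],[0.3,0,0],36],[[0,0,0],[0.4,0,0],36],[[0,0,0],[0.4,0,0],36],[[0,0,0],[0.4,0,0],36],[[0,0,0],[0.4,0,0],36],[[0,0,0],[0.4,0,0],36],[[0,0,0],[0.4,0,0],36],[[0,0,0],[0.4,0,0],36]]' >/dev/null;python3 -c "
from go import *; st()"
```

```text
t 24.7 pos [0.5505 0.1626 0.0583] yaw 10.71 tiltx [ 0.002 -0.001 -1.   ] j [ 0.11  0.56 -0.66  1.94  0.47  0.8  -0.62] F [0.11 0.49 2.52] M [-0.062  0.07  -0.014] w 39.7
```

```bash
python3 -m creep '[[[0,0,0],[0.1,0,0],36],[[0,0,0],[0.2,0,0],36],[[0,0,0],[0.3,0,0],36],[[0,0,0],[0.4,0,0],36],[[0,0,0],[0.4,0,0],36],[[0,0,0],[0.4,0,0],36],[[0,0,0],[0.4,0,0],36],[[0,0,0],[0.4,0,0],36],[[0,0,0],[0.4,0,0],36],[[0,0,0],[0.4,0,0],36]]' >/dev/null;python3 -c "
from go import *; st()"
```

```text
t 25.7 pos [0.5505 0.1626 0.0582] yaw 7.51 tiltx [ 0.002 -0.001 -1.   ] j [ 0.1   0.56 -0.64  1.94  0.46  0.79 -0.67] F [0.34 0.5  1.54] M [-0.018  0.03   0.   ] w 39.3
```

```bash
python3 -m creep '[[[0,0,0],[0.1,0,0],36],[[0,0,0],[0.2,0,0],36],[[0,0,0],[0.3,0,0],36],[[0,0,0],[0.3,0,0],36],[[0,0,0],[0.3,0,0],36],[[0,0,0],[0.3,0,0],36],[[0,0,0],[0.3,0,0],36],[[0,0,0],[0.3,0,0],36],[[0,0,0],[0.3,0,0],36],[[0,0,0],[0.3,0,0],36]]' >/dev/null;python3 -c "
from go import *; st()"
```

```text
t 26.7 pos [0.5505 0.1626 0.0582] yaw 5.12 tiltx [ 0.002 -0.001 -1.   ] j [ 0.1   0.55 -0.63  1.94  0.46  0.79 -0.7 ] F [-0.27  0.48  2.05] M [-0.02   0.048 -0.013] w 39.5
```

```bash
python3 -m creep '[[[0,0,0],[0.1,0,0],36],[[0,0,0],[0.2,0,0],36],[[0,0,0],[0.3,0,0],36],[[0,0,0],[0.3,0,0],36],[[0,0,0],[0.3,0,0],36],[[0,0,0],[0.3,0,0],36],[[0,0,0],[0.3,0,0],36],[[0,0,0],[0.3,0,0],36],[[0,0,0],[0.3,0,0],36],[[0,0,0],[0.3,0,0],36]]' >/dev/null;python3 -c "
from go import *; st()"
```

```text
t 27.7 pos [0.5505 0.1627 0.0582] yaw 2.72 tiltx [ 0.002 -0.001 -1.   ] j [ 0.09  0.55 -0.62  1.94  0.45  0.79 -0.74] F [0.29 0.18 1.54] M [0.011 0.06  0.021] w 39.4
```

```bash
python3 -m creep '[[[0,0,0],[0.1,0,0],36],[[0,0,0],[0.2,0,0],36],[[0,0,0],[0.3,0,0],36],[[0,0,0],[0.4,0,0],36],[[0,0,0],[0.4,0,0],36],[[0,0,0],[0.4,0,0],36],[[0,0,0],[0.4,0,0],36],[[0,0,0],[0.4,0,0],36],[[0,0,0],[0.4,0,0],36],[[0,0,0],[0.4,0,0],36]]' >/dev/null;python3 -c "
from go import *; st()"
```

```text
t 28.7 pos [0.5504 0.1627 0.0582] yaw -0.48 tiltx [ 0.002 -0.001 -1.   ] j [ 0.08  0.55 -0.61  1.94  0.44  0.78 -0.79] F [0.28 0.43 1.15] M [-0.05   0.09  -0.015] w 39.8
```

```bash
python3 -m creep '[[[0,0,0],[0.1,0,0],36],[[0,0,0],[0.2,0,0],36],[[0,0,0],[0.3,0,0],36],[[0,0,0],[0.4,0,0],36],[[0,0,0],[0.5,0,0],36],[[0,0,0],[0.5,0,0],36],[[0,0,0],[0.5,0,0],36],[[0,0,0],[0.5,0,0],36],[[0,0,0],[0.5,0,0],36],[[0,0,0],[0.5,0,0],36]]' >/dev/null;python3 -c "
from go import *; st()"
```

```text
t 29.7 pos [0.5505 0.1627 0.0582] yaw -4.48 tiltx [ 0.002 -0.001 -1.   ] j [ 0.07  0.54 -0.6   1.94  0.43  0.78 -0.85] F [0.46 0.14 1.94] M [0.012 0.044 0.018] w 39.7
```

```bash
python3 -m creep '[[[0,0,0],[0.5,0,0],36],[[0,0,0],[1,0,0],36],[[0,0,0],[1.5,0,0],36],[[0,0,0],[2,0,0],36],[[0,0,0],[2.5,0,0],36],[[0,0,0],[3,0,0],36],[[0,0,0],[3.5,0,0],36],[[0,0,0],[3.9,0,0],36],[[0,0,0],[3.9,0,0],36],[[0,0,0],[3.9,0,0],36]]' >/dev/null;python3 -c "
from go import *; st()"
```

```text
t 30.7 pos [0.5504 0.1628 0.0582] yaw -35.56 tiltx [ 0.002 -0.001 -1.   ] j [-0.03  0.52 -0.47  1.95  0.33  0.75 -1.31] F [0.6  0.71 1.25] M [ 0.1    0.098 -0.064] w 39.7
```

```bash
python3 -m creep '[[[0,0,0],[0.5,0,0],36],[[0,0,0],[1,0,0],36],[[0,0,0],[1.5,0,0],36],[[0,0,0],[2,0,0],36],[[0,0,0],[2.5,0,0],36],[[0,0,0],[3,0,0],36],[[0,0,0],[3.3,0,0],36],[[0,0,0],[3.5,0,0],36],[[0,0,0],[3.5,0,0],36],[[0,0,0],[3.5,0,0],36]]' >/dev/null;python3 - <<'E'
from go import *; st()
p=env.capture("scene");x,y=345,215
cv2.imwrite("pics/g6.png",cv2.resize(p["color"][y:y+110,x:x+100,::-1],None,fx=5,fy=5,interpolation=cv2.INTER_CUBIC))
E
```

```text
t 31.7 pos [0.5504 0.1629 0.0582] yaw -63.47 tiltx [ 0.002 -0.    -1.   ] j [-0.12  0.5  -0.35  1.95  0.25  0.73 -1.73] F [0.14 0.4  1.69] M [-0.011  0.022 -0.08 ] w 39.8
```

View pics/g6.png

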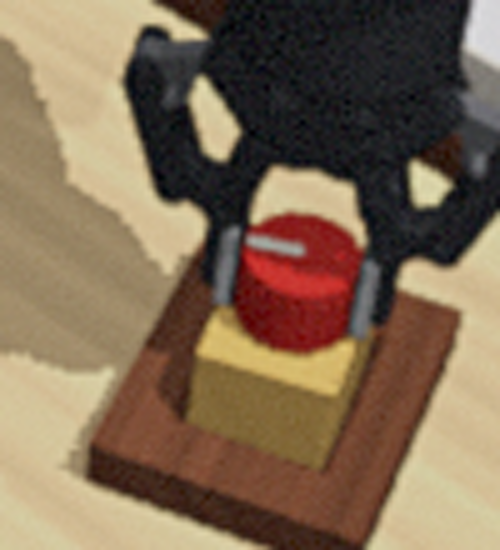

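Stripe now runs from about (406,265) to (394,263) px, about a quarter turn from before; adaptor still seated. First a small test lift.

```bash
python3 -c "
from h import *
p=env.capture('scene')
for a,b in(((406,265),(394.4,263.4)),((402.5,272.5),(405.5,264.5))):
    d=ray(p,b,.086)-ray(p,a,.086); print(np.degrees(np.arctan2(d[1],d[0])).round(0))
"; python3 -m creep '[[[-0.02,0,0],[0,0,0],36],[[-0.04,0,0],[0,0,0],36],[[-0.06,0,0],[0,0,0],36],[[-0.08,0,0],[0,0,0],36],[[-0.1,0,0],[0,0,0],36],[[-0.12,0,0],[0,0,0],36],[[-0.14,0,0],[0,0,0],36],[[-0.15,0,0],[0,0,0],36],[[-0.15,0,0],[0,0,0],36],[[-0.15,0,0],[0,0,0],36]]' >/dev/null;python3 -c "
from go import *; st()"
```

```text
-56.0
-156.0
t 32.8 pos [0.5504 0.1629 0.0627] yaw -63.51 tiltx [ 0.002 -0.    -1.   ] j [-0.12  0.49 -0.35  1.95  0.25  0.74 -1.73] F [-0.19 -0.44 -0.27] M [ 0.008 -0.001  0.021] w 39.3
```

Fz is about −0.3 N, so only the cap is coming up (stripe turned 24° → −56°, about −80°). Lifting the rest.

```bash
python3 -m creep '[[[-0.3,0,0],[0,0,0],36],[[-0.6,0,0],[0,0,0],36],[[-1,0,0],[0,0,0],36],[[-1.4,0,0],[0,0,0],36],[[-1.8,0,0],[0,0,0],36],[[-2.2,0,0],[0,0,0],36],[[-2.6,0,0],[0,0,0],36],[[-2.9,0,0],[0,0,0],36],[[-3.1,0,0],[0,0,0],36],[[-3.18,0,0],[0,0,0],36]]' >/dev/null; python3 -m creep '[[[0,0,0],[0,0,0],36],[[0,0,0],[0,0,0],36],[[0,0,0],[0,0,0],36],[[0,0,0],[0,0,0],36],[[0,0,0],[0,0,0],36],[[0,0,0],[0,0,0],36],[[0,0,0],[0,0,0],36],[[0,0,0],[0,0,0],36],[[0,0,0],[0,0,0],36],[[0,0,0],[0,0,0],36]]' >/dev/null; python3 - <<'E'
from edge import *; from go import *; st()
p=env.capture("scene");x,y=330,140
check(p,[.5503,.1628,np.radians(19),.010],3,3,[.046])
cv2.imwrite("pics/g7.png",cv2.resize(p["color"][y:y+190,x:x+140,::-1],None,fx=3,fy=3,interpolation=cv2.INTER_CUBIC))
E
```

```text
t 34.8 pos [0.5504 0.1629 0.1588] yaw -63.51 tiltx [ 0.003 -0.    -1.   ] j [-0.08  0.37 -0.39  1.89  0.17  0.92 -1.66] F [ 0.12 -0.5  -0.41] M [-0.028  0.009  0.031] w 39.7
z 0.046 u 383.3 411.0 mean off px 0.33 slope off deg -2.21 sd 0.25
```

View pics/g7.png

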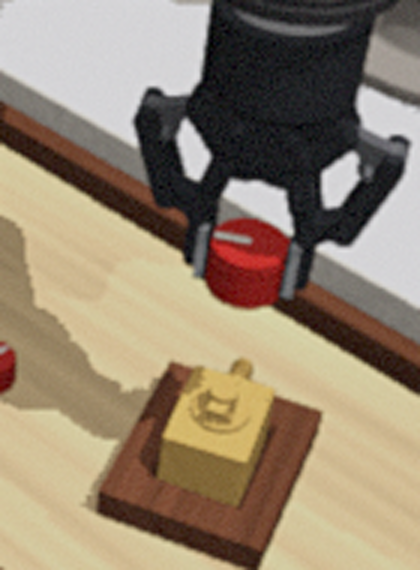

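The cap is held upright near (412,228) px and the adaptor sits down in the pocket near (402,290) px, with no cap on it. Handing in.

```bash
python3 -c "
from station import env; print(env.hand_in())"
```

```text
the job is handed in; nothing more can be done
None
```

The adaptor is seated in the pocket and its cap is off. The gripper is holding the cap upright about 10 cm above it. I handed the job in at about 35 s of the 64 s allowed.

- **Seating:** I gripped the adaptor across its 50 mm sides with the cap on and lowered it to the pocket floor. Before I turned the cap, its top edge matched the model to 0.3 px, level and square.
- **Thread:** Turning the cap anticlockwise, it stopped hard after about 17–19°. The moment rose to 0.41 N m, well under the 0.8 N m limit, so I backed off. Clockwise it turned freely, so the thread is left-hand.
- **Cap removal:** I turned it about 82° clockwise from its starting position. The white stripe agreed, showing about 80°. In the test lift only the cap came up, with a wrist force of about 0.3 N.
- **Last picture:** The adaptor is still down in the pocket, but its top edge now sits about 2° off in the image. It seems to have turned clockwise within the roughly 2.7° of play the pocket allows, and I could not square it while holding the cap.
- **Other things:** I never approached the padlock, comb, lip balm or tumbler, and no high forces showed at the end of any move. I did not measure their positions again at the end.

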